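# Put the lemon away in the sprung-lid food box

### The arm

A 7-joint arm with a two-finger parallel gripper is mounted at the origin on a cart in front of the work surface, level with it; the furniture and walls round the work are solid. World frame = base frame: x ahead of the robot, y to its left, z up, the work surface at z = 0. Lengths are in mm, angles in rad, forces in N, time in s.
With the tool pointing down it reaches from about 400 to 925 mm from the base axis. Payload 5.6 kg.
Tool frame: the origin (TCP) lies midway between the tips of the shut fingers; the grasp point (between the pads) lies 19 mm behind it (hold_point_z is the distance from the TCP to the grasp point, in mm); z points along the fingers, y is the line along which they close (so a half turn about z gives the same grasp; the last joint's range is limited). The gripper opens to 85 mm and grips with 20 to 120 N. Pads are 22 mm wide; open, the fingers measure 114 mm over their backs; the gripper's body (76 mm by 85 mm) begins 54 mm behind the grasp point. The pads swing forward as they close: fully open they stand 13 mm farther back than shut.
Start: joints at [-1.254, 0.468, -0.012, 1.603, 0.006, 1.071, -0.056], TCP at [228.897, 608.37, 231.29] pointing down, gripper open.
Joint ranges: [-2.53, 2.53], [-0.31, 2.02], [-1.57, 1.55], [0.28, 2.44], [-1.29, 4.43], [0.15, 1.84], [-2.92, 2.92]. Speed limits (rad/s): [2.57, 2.57, 3.14, 3.14, 3.14, 3.14, 3.14].

### API

Orientations are given as a unit quaternion [w, x, y, z].
In Python, from cell import state, read_camera, calibration, close_job, hold_point_z gives the robot as it stands.
- The arm moves only by the shell command python3 -m inch 'ROWS' [OPENING] [FORCE]. ROWS is a JSON object of lists of equal length, an entry for each row: "offset": the shift along the tool's x, y, z scaled (see below), a list of three; "turn": the turn, a rotation vector about the tool's x, y, z scaled (see below), a list of three. A call has 1 to 12 rows; each row is the pose to reach, as a shift and turn from the pose commanded when the call began, along the tool's axes at that moment; what a row does not reach only later rows make up. The controller multiplies each number of a shift by 0.5 m and each number of a turn by 90 degrees. A row lasts 1/8 s, in which the tool goes at most 62.5 mm and 10.7 degrees, less where a joint would pass 70% of its speed; a pose out of reach is approached as far as the arm can. A call with a number of a shift or a turn outside -1 to 1 is refused whole. A call with a gripper value outside its range is refused whole. OPENING is the opening, from -1 (shut) to 1 (fully open), set as the call begins (- or left out, the last holds). The fingers move at their own pace and stop on an object; FORCE is the grip in N (left out, the last holds). Time passes only in rows, so rows that repeat a pose let the fingers close. It gives the time, the measured TCP pose, the force, the opening and the grip force at its end, in the units of the state.
- state(): the state, without advancing time (a new reading comes with each control period).
- read_camera(name): name is "side" or "top"; returns (picture, depth): 480x640x3 uint8, red, green, blue; 480x640 float32, mm along the optical axis (not along the pixel's ray), 0 where there is no reading.
- calibration(name): a dict with "fx", "fy", "cx", "cy" (pixels), "dist_coeffs" ([k1, k2, p1, p2, k3] as OpenCV has them; the pictures are not rectified), "rvec" (rotation vector, rad) and "tvec" (3), from world to camera coordinates, as OpenCV has them. Camera axes: x right, y down, z forward; pixel columns grow to the right and rows downward; lengths in mm; the calibration is good to about 2 mm. A picture is of the moment at which its call begins. calibration takes no time and is no camera call.
- close_job(): hands the job in; it is judged then, once.
The state is a dict: "t": time; "joint_positions": joint angles; "joint_velocities": joint speeds; "joint_torque": joint torques, N m; "tool_pos": TCP position; "tcp_rot": TCP orientation; "contact_force": force on the tool from outside, world axes, zero at the start; "wrist_torque": the same for the moment, N m; "grip_width": finger opening in mm; "grasp_force": force on a finger pad.
Only numpy, scipy, OpenCV 4.12 (cv2) and the standard library are available. Lean on these libraries where they do the work, as an engineer would, in place of code of your own. Each camera call takes 0.05 s, during which the arm holds its last target. There are 200 camera calls.

### The job

Press the thumb latch of the food box so that its sprung lid pops open, put the lemon inside, and press the lid down until it snaps shut and stays latched. Press by feel: firmly enough for the latch to let go and to catch again, but gently, without forcing latch or lid against their stops, and leave the other things where they stand.

Things in the scene. Friction and masses are not known exactly. Their poses are not given: they have to be found in the camera images.
- box: White plastic food box, fixed to the worktop (z = 0), 190 (x) x 160 (y) x 65 mm high without lid, walls and floor 5 mm, a black rubber seal on the front rim. Origin: centre of its underside. x points to its back, where the lid is hinged (line along y, 90 mm behind the origin, 67 mm up); the thumb latch is at its front.
- lid (a joint): Lid angle in rad: 0 shut, 1.3 at its open stop. A soft spring (about 1 N at the front edge) throws it open and holds it there; it stays shut only when the latch has caught it. Over the last 8 mm the catch and the rubber seal resist; about 8 to 13 N, pressed down near the front edge, snap it shut (0.003), then a hard stop follows. Over 20 N by the robot is forcing it.
- lid_front (a point): Where to press the lid shut: middle of its top face, 15 mm from the front edge, 172 mm from the hinge line, 74.5 mm above the worktop when shut. Its x axis runs in the lid towards the hinge, z out of the top face. The lid is a white slab 192 x 164 x 7 mm, ending 187 mm from the hinge line; a steel tongue at the middle of its front edge reaches 194 mm.
- latch (a joint): Angle of the thumb latch in rad: 0 at rest, 0.15 fully pressed (stop); it springs back. The lid lets go at about 0.09: the pad has then sunk about 4 mm (from 2 N at first to 6 or 7 N); its stop comes at about 7 mm (8 to 9 N). More than 16 N by the robot is forcing it.
- thumb_pad (a point): Where to press the latch: on the top face of its flat steel pad, 46 mm above the worktop, 145 mm in front of the box's origin, 45 mm from the latch's pin. The pad is 52 mm wide (y) and reaches 22 mm to the front and rear of this point, free underneath; 32 mm behind it a catch rises 35 mm above the pad and holds the lid's tongue.
- lemon_mid (a point): Yellow lemon, 71 mm long (its x axis) x 53 mm wide (y) x 51 mm high, about 85 g, lying loose on the worktop; this point is its centre, half-way up.
- tape: Bystander: a loose roll of tan tape lying flat, 96 mm across, 25 mm high; origin at the centre of its underside.
- mill: Bystander: a loose dark wooden pepper mill, 58 mm across, 170 mm tall; origin at the centre of its underside.
- peg: Bystander: a loose small wooden clothes peg lying flat, 15 x 72 x 12 mm; origin at the centre of its underside.
Things that resemble listed ones, but are neither listed nor needed, are in the scene too. There is more than one size of the part that bears lemon_mid; the job needs the smallest.

How it is judged (in metres and radians):
On the way, in this order (a step that is already met when the one before it is completed fails the run):
1. the latch has been pressed and the lid stands open (value of joint lid above 1 rad and value of joint latch below 0.05 rad), for 0.2 s.
2. the lemon lies in the open box, released (x of lemon_mid in the frame of box between -0.09 and 0.09 m and y of lemon_mid in the frame of box between -0.075 and 0.075 m and z of lemon_mid in the frame of box below 0.05 m and contact force between the fingers and lemon below 0.05 N and value of joint lid above 0.8 rad), for 0.2 s.
3. the lid is shut and caught by the latch (value of joint lid below 0.03 rad and value of joint latch below 0.04 rad), for 0.2 s.
At the end, for the whole second after the job is handed in: The lid is shut (within 0.03 rad) and held by the latch, which is back at rest (within 0.04 rad), and the lemon lies still inside the box (all of step 3 and x of lemon_mid in the frame of box between -0.09 and 0.09 m and y of lemon_mid in the frame of box between -0.075 and 0.075 m and z of lemon_mid in the frame of box below 0.05 m and linear speed of lemon below 0.05 m/s); the robot touches nothing.
It fails at once if the latch is forced: more than 16 N by the robot (contact force between any of the fingers, the arm and latch above 16 N).
It fails at once if the lid is forced: more than 20 N by the robot (contact force between any of the fingers, the arm and lid above 20 N).
It fails at once if the roll of tape is pushed more than 30 mm (distance of tape from where it was at the start of the episode above 0.03 m).
It fails at once if the pepper mill is pushed more than 30 mm (distance of mill from where it was at the start of the episode above 0.03 m).
It fails at once if the clothes peg is pushed more than 30 mm (distance of peg from where it was at the start of the episode above 0.03 m).
It also fails if it takes over 72 s, if anything falls off the work surface, if the arm or the gripper's body presses on something with over 40 N, if the wrist force passes 120 N, or if a joint passes its speed limit or range.

## Working session

There is one attempt and no reset: what is moved stays moved. The work goes in short steps, Python scripts to look and compute and a shell command to move; the robot and the scene stay as the last step left them, time stands still between calls to the robot, and variables do not carry over. Pictures are saved under pics/ and viewed, at most 10 in all, crops included, and the job is handed in when it is done.

```bash
mkdir -p pics
cat > h.py <<'E'
import numpy as np, cv2
from cell import state, read_camera, calibration, close_job, hold_point_z
def grab(n):
    p,d=read_camera(n); np.savez(f'pics/{n}.npz',p=p,d=d); return p,d
def load(n):
    z=np.load(f'pics/{n}.npz'); return z['p'],z['d']
def cal(n):
    c=calibration(n); K=np.array([[c['fx'],0,c['cx']],[0,c['fy'],c['cy']],[0,0,1.]])
    return K,np.array(c['dist_coeffs']),cv2.Rodrigues(np.array(c['rvec'],float))[0],np.array(c['tvec'],float).ravel()
def world(n,d):
    K,D,R,t=cal(n); v,u=np.mgrid[:480,:640]
    q=cv2.undistortPoints(np.stack([u,v],-1).reshape(-1,1,2).astype(float),K,D).reshape(480,640,2)
    P=np.dstack([q,np.ones((480,640))])*d[...,None]
    W=(P-t)@R; W[d<=0]=np.nan; return W
def pix(n,X):
    K,D,R,t=cal(n); return cv2.projectPoints(np.array(X,float).reshape(-1,1,3),cv2.Rodrigues(R)[0],t,K,D)[0].reshape(-1,2)
E
python3 - <<'E'
from h import *
for n in('top','side'):
    p,d=grab(n); cv2.imwrite(f'pics/{n}0.png',p[...,::-1]); 
    K,D,R,t=cal(n); print(n,-R.T@t,R[2])
print(state(),hold_point_z)
E
```

```text
top [ 410.46364541   -6.90327541 1046.15485848] [ 0.09120745 -0.02311615 -0.99556358]
side [ 314.59642877 -689.35912391 1039.18667211] [ 0.18076804  0.56053786 -0.80815854]
{'t': 0.1, 'joint_positions': array([-1.25396366,  0.46831087, -0.01162642,  1.60354803,  0.00601323,
        1.07139456, -0.05630165]), 'joint_velocities': array([ 1.85667873e-03, -1.96073645e-03,  1.42584960e-04, -5.84934304e-04,
       -6.12780022e-04, -7.66772437e-05, -4.97931499e-04]), 'joint_torque': array([ 1.02264839e-03, -5.33519804e+01,  2.13209091e-02, -2.51965553e+01,
        1.14676249e-02,  4.34812537e-03, -1.48032268e-05]), 'tool_pos': array([228.74859558, 607.87395726, 230.41264524]), 'tcp_rot': array([-8.72142608e-05,  1.78966190e-01,  9.83854889e-01, -8.08439393e-04]), 'contact_force': array([-0.95749476, -0.23313427,  0.84902754]), 'wrist_torque': array([-0.01849179, -0.004828  ,  0.04411673]), 'grasp_force': 0.0, 'grip_width': 85.64101416262082} 18.700000000000003
```

View pics/top0.png

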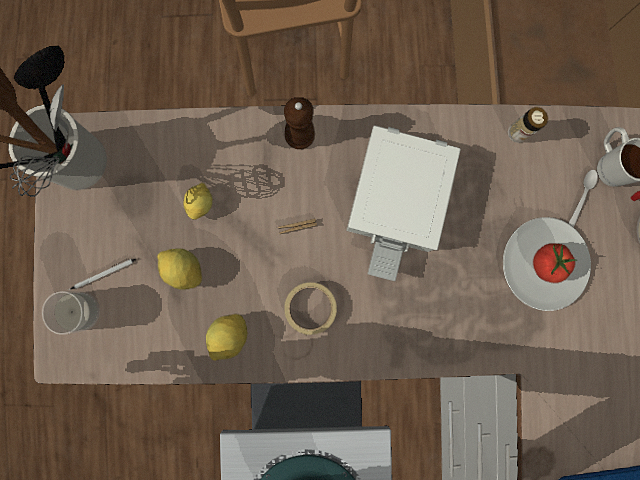

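View pics/side0.png

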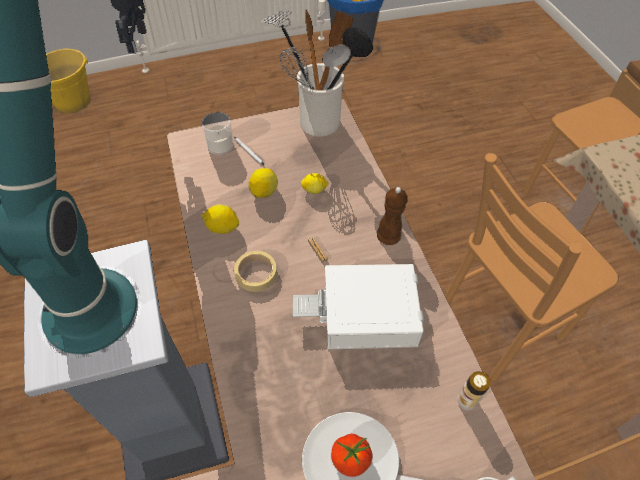

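The top picture shows the box with its lid (405,187) and the latch pad (385,263). The mill is at (299,125), the peg at (300,226) and the tape at (311,308). There are three lemon candidates: (198,200), (180,268) and (226,337). Next I measure them all.

Run:
```python
from h import *
for n in('top','side'):
    p,d=load(n); W=world(n,d); hsv=cv2.cvtColor(p,cv2.COLOR_RGB2HSV)
    m=((hsv[...,0]>20)&(hsv[...,0]<34)&(hsv[...,1]>130)&(W[...,2]>4)&(W[...,2]<90)).astype(np.uint8)
    k,L,s,c=cv2.connectedComponentsWithStats(m)
    for i in range(1,k):
        if s[i,4]<150: continue
        P=W[L==i]; P=P[np.isfinite(P[:,0])]
        r=cv2.minAreaRect(P[:,:2].astype(np.float32)); a=np.cov(P[:,:2].T); w,v=np.linalg.eigh(a)
        print(n,c[i].round(),s[i,4],'med',np.median(P,0).round(),'rect',r,'ztop',np.percentile(P[:,2],99).round(1),'axis',np.degrees(np.arctan2(v[1,1],v[0,1])).round())
p,d=load('top'); W=world('top',d)
# lid top plane points
m=(W[...,2]>60)&(W[...,2]<85)&(p.min(2)>170); m[:, :330]=0; m[:,480:]=0
P=W[m]; r=cv2.minAreaRect(P[:,:2].astype(np.float32)); print('lid',r,cv2.boxPoints(r).round(),np.median(P[:,2]))
m=np.zeros_like(m); m[244:282,365:405]=1; m&=(W[...,2]>35)&(W[...,2]<55)
P=W[m]; r=cv2.minAreaRect(P[:,:2].astype(np.float32)); print('pad',r,cv2.boxPoints(r).round(),np.median(P,0))
for n,c in(('mill',(299,125)),('peg',(300,226)),('tape',(311,283))): print(n,W[c[1],c[0]])
q=p[165:365,140:340]; cv2.imwrite('pics/crop1.png',cv2.resize(q,(600,600),interpolation=2)[...,::-1])
```

```text
top [197. 201.] 722 med [578. 186.  43.] rect ((580.608154296875, 188.88839721679688), (52.48799133300781, 56.411163330078125), 33.53212356567383) ztop 52.0 axis 163.0
top [179. 269.] 1363 med [456. 216.  58.] rect ((457.39495849609375, 220.60186767578125), (75.19548034667969, 74.63365936279297), 8.56645393371582) ztop 69.6 axis 53.0
top [226. 337.] 1438 med [335. 133.  58.] rect ((333.1570129394531, 136.44595336914062), (73.33076477050781, 76.5556640625), 12.738686561584473) ztop 69.6 axis 145.0
side [263. 182.] 680 med [453. 200.  54.] rect ((455.4532775878906, 212.29322814941406), (75.312744140625, 63.15513610839844), 13.669257164001465) ztop 68.7 axis -157.0
side [314. 183.] 407 med [577. 176.  38.] rect ((577.99853515625, 183.69137573242188), (47.44724655151367, 60.45862579345703), 46.477882385253906) ztop 51.8 axis 164.0
side [220. 219.] 795 med [332. 118.  53.] rect ((332.10986328125, 130.1187286376953), (74.93378448486328, 69.51655578613281), 6.264149188995361) ztop 68.7 axis 155.0
lid ((584.978515625, -185.61386108398438), (162.542236328125, 205.9325714111328), 74.41152954101562) [[ 464. -236.]
 [ 662. -292.]
 [ 706. -135.]
 [ 508.  -80.]] 73.83612673805345
pad ((465.6620788574219, -154.234619140625), (54.10981369018555, 69.53997802734375), 73.24005889892578) [[ 425. -170.]
 [ 491. -190.]
 [ 507. -138.]
 [ 440. -118.]] [ 460.38190978 -150.98645619   45.33889349]
mill [687.05768875  -2.17101853 140.87940321]
peg [5.33063706e+02 4.97264130e-01 9.04413815e+00]
tape [426.29144731 -17.42392258  24.31115039]
```

View pics/crop1.png

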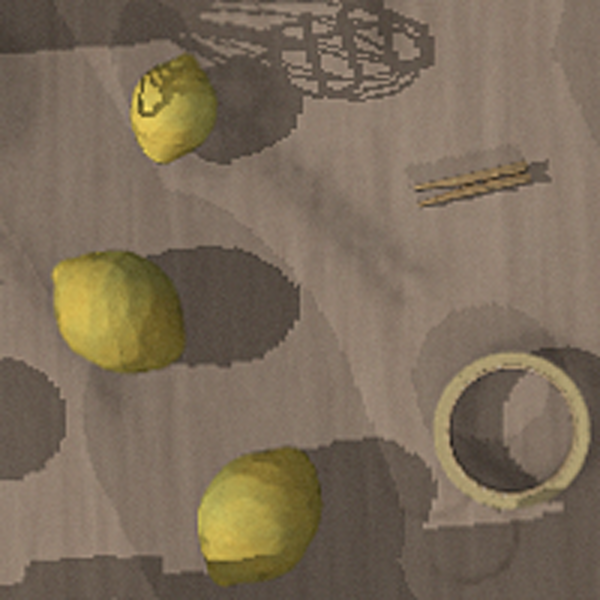

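The smallest lemon is the one at pixel (198,200). Its top is at 52 mm against 70 mm for the other two, which fits the 51 mm height given, and the crop confirms it. The lattice next to it is only shadow. Box origin is about (593,-188), yaw about -16°; the lemon lies along about 164°.

```bash
cat >> h.py <<'E'
from scipy.spatial.transform import Rotation as Ro
def boxw(x,y,z,o=(593,-188.5),yaw=-16):
    c,s=np.cos(np.radians(yaw)),np.sin(np.radians(yaw)); return np.array([o[0]+c*x-s*y,o[1]+s*x+c*y,z])
def go(targets,yaw=None,tilt=0):
    """print scaled tool-frame offsets to world TCP targets; yaw = angle of tool y (deg)"""
    s=state(); q=s['tcp_rot']; R=Ro.from_quat([q[1],q[2],q[3],q[0]])
    print('tcp',s['tool_pos'].round(1),'F',s['contact_force'].round(1),'t',s['t'],'w',round(s['grip_width'],1))
    for T in targets: print(np.round(T).tolist(),(R.inv().apply(np.array(T)-s['tool_pos'])/500).round(3).tolist())
    if yaw is not None:
        y=np.array([np.cos(np.radians(yaw)),np.sin(np.radians(yaw)),0]); z=np.array([0,0,-1.])
        G=Ro.from_matrix(np.column_stack([np.cross(y,z),y,z]))
        if tilt: G=G*Ro.from_rotvec([0,np.radians(tilt),0])
        print('turn',((R.inv()*G).as_rotvec()/(np.pi/2)).round(3).tolist())
E
python3 -c "
from h import *
go([[480,200,260],boxw(-152,0,180)],74)
_,d=load('top');W=world('top',d)
m=np.isfinite(W[...,0])&(W[...,2]>20)&(np.hypot(W[...,0]-578,W[...,1]-186)<60)
P=W[m];r=cv2.minAreaRect(P[:,:2].astype(np.float32));print(len(P),r,P[:,:2].mean(0))"
```

```text
tcp [228.7 607.9 230.4] F [-1.  -0.2  0.8] t 0.1 w 85.6
[480, 200, 260] [-0.758, -0.587, -0.058]
[447.0, -147.0, 180.0] [-0.94, -1.258, 0.103]
turn [-0.001, 0.0, -0.051]
772 ((581.5376586914062, 189.07012939453125), (56.27008056640625, 55.57280349731445), 26.859647750854492) [579.58589399 186.60036378]
```

```bash
python3 -m inch '{"offset":[[-0.095,-0.073,-0.008],[-0.19,-0.147,-0.015],[-0.284,-0.22,-0.022],[-0.38,-0.294,-0.03],[-0.474,-0.367,-0.04],[-0.57,-0.44,-0.05],[-0.758,-0.587,-0.058],[-0.758,-0.587,-0.058],[-0.758,-0.587,-0.058]],"turn":[[0,0,-0.051],[0,0,-0.051],[0,0,-0.051],[0,0,-0.051],[0,0,-0.051],[0,0,-0.051],[0,0,-0.051],[0,0,-0.051],[0,0,-0.051]]}' -1; python3 -c "
from h import *
go([boxw(-152,0,180),boxw(-152,0,70)],74)"
```

```text
t: 1.23
tool_pos: [482.5, 195.2, 260.4]
tcp_rot: [0.001, 0.144, 0.99, -0.001]
contact_force: [-0.1, 1.0, -0.7]
grip_width: -0.3
grasp_force: 0.0
tcp [482.5 195.2 260.4] F [-0.1  1.  -0.7] t 1.225 w -0.3
[447.0, -147.0, 180.0] [-0.126, -0.675, 0.162]
[447.0, -147.0, 70.0] [-0.126, -0.675, 0.382]
turn [-0.001, 0.001, -0.006]
```

```bash
python3 -m inch '{"offset":[[-0.126,-0.675,0.1],[-0.126,-0.675,0.1],[-0.126,-0.675,0.1],[-0.126,-0.675,0.162],[-0.126,-0.675,0.162],[-0.126,-0.675,0.162],[-0.126,-0.675,0.162],[-0.126,-0.675,0.162]],"turn":[[0,0,-0.006],[0,0,-0.006],[0,0,-0.006],[0,0,-0.006],[0,0,-0.006],[0,0,-0.006],[0,0,-0.006],[0,0,-0.006]]}' -1; python3 -c "
from h import *
go([boxw(-152,0,70),boxw(-152,0,50)],74)
p,d=grab('side');cv2.imwrite('pics/s1.png',cv2.resize(p[190:350,250:450],(800,640)[:1]+(600,),interpolation=2)[...,::-1])"
```

```text
t: 2.22
tool_pos: [447.9, -140.2, 179.2]
tcp_rot: [-0.0, 0.134, 0.991, 0.0]
contact_force: [0.4, -0.1, -0.6]
grip_width: 0.1
grasp_force: 0.0
tcp [ 447.9 -140.2  179.2] F [ 0.4 -0.1 -0.6] t 2.225 w 0.1
[447.0, -147.0, 70.0] [-0.002, -0.013, 0.218]
[447.0, -147.0, 50.0] [-0.002, -0.013, 0.258]
turn [0.0, -0.0, 0.007]
```

View pics/s1.png

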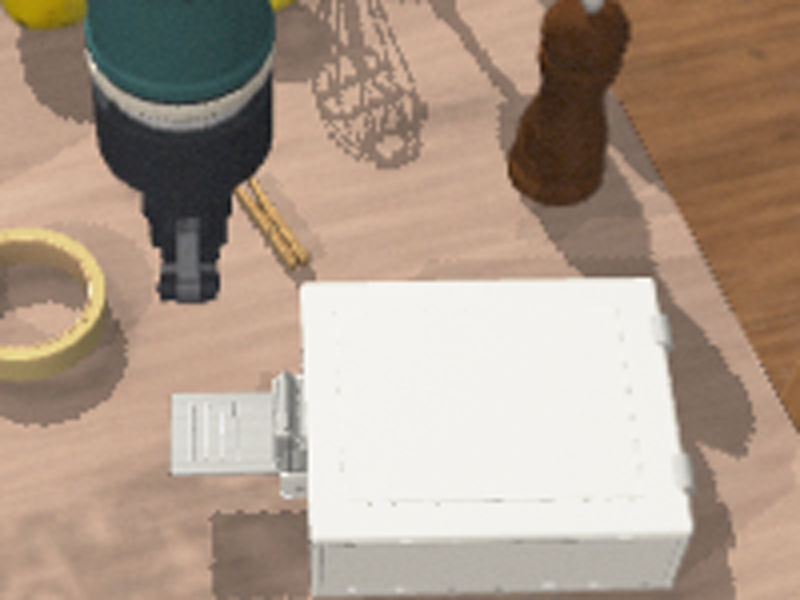

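The closed gripper is at about (190,290) in the crop, above and in line with the pad (220,430). The mill, peg and tape are clear. I go down and press by feel.

```bash
python3 -m inch '{"offset":[[0,0,0.1],[0,0,0.2],[0,0,0.24],[0,0,0.248],[0,0,0.248],[0,0,0.248]],"turn":[[0,0,0],[0,0,0],[0,0,0],[0,0,0],[0,0,0],[0,0,0]]}' -1; python3 -c "
from h import *
go([boxw(-152,0,50)],74)"
```

```text
t: 3.02
tool_pos: [448.7, -141.4, 56.4]
tcp_rot: [0.001, 0.134, 0.991, 0.0]
contact_force: [-0.4, 0.4, 0.2]
grip_width: 0.3
grasp_force: 0.0
tcp [ 448.7 -141.4   56.4] F [-0.4  0.4  0.2] t 3.025 w 0.3
[447.0, -147.0, 50.0] [0.001, -0.011, 0.013]
turn [0.0, 0.002, 0.006]
```

```bash
python3 -m inch '{"offset":[[0,-0.01,0.008],[0,-0.01,0.016],[0,-0.01,0.02],[0,-0.01,0.022],[0,-0.01,0.024],[0,-0.01,0.026]],"turn":[[0,0,0],[0,0,0],[0,0,0],[0,0,0],[0,0,0],[0,0,0]]}' -1
```

```text
t: 3.78
tool_pos: [445.9, -146.5, 42.3]
tcp_rot: [-0.0, 0.135, 0.991, 0.0]
contact_force: [-2.4, -0.8, 3.0]
grip_width: -0.0
grasp_force: 1.8
```

```bash
python3 -m inch '{"offset":[[0,0,0.002],[0,0,0.004],[0,0,0.004]],"turn":[[0,0,0],[0,0,0],[0,0,0]]}' -1; python3 -c "
from h import *
p,d=grab('top');W=world('top',d);print('lid med z',np.nanmedian(W[150:220,375:430,2]))"
```

```text
t: 4.15
tool_pos: [446.1, -146.4, 40.4]
tcp_rot: [-0.0, 0.135, 0.991, 0.0]
contact_force: [-2.6, 0.2, 7.0]
grip_width: 0.1
grasp_force: 3.4
lid med z 144.8888589033006
```

The lid seems to have let go at about 7 N. I lift off and check.

```bash
python3 -m inch '{"offset":[[0.01,0,-0.03],[0.05,0,-0.14],[0.05,0,-0.26],[0.05,0,-0.38],[0.05,0,-0.42],[0.05,0.1,-0.42],[0.05,0.2,-0.42]],"turn":[[0,0,0],[0,0,0],[0,0,0],[0,0,0],[0,0,0],[0,0,0],[0,0,0]]}' 1; python3 -c "
from h import *
p,d=grab('side');cv2.imwrite('pics/s2.png',p[...,::-1])
W=world('top',grab('top')[1]); m=(np.hypot(W[...,0]-585,W[...,1]+190)<130)&(W[...,2]>90);P=W[m];print(len(P),np.nanmax(P[:,2]))
go([[580,187,260],[580,187,100]],74)"
```

```text
t: 5.08
tool_pos: [449.1, -42.3, 251.6]
tcp_rot: [0.001, 0.136, 0.991, 0.001]
contact_force: [0.9, 0.3, 0.5]
grip_width: 85.4
grasp_force: 0.0
1010 256.698081127645
tcp [449.7 -38.1 250.9] F [ 0.7  0.3 -0. ] t 5.175 w 85.2
[580, 187, 260] [-0.135, 0.502, -0.017]
[580, 187, 100] [-0.135, 0.502, 0.303]
turn [0.001, 0.001, 0.011]
```

View pics/s2.png

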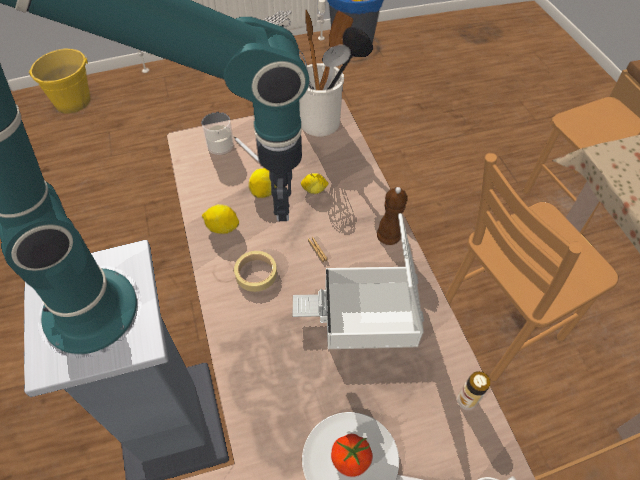

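The lid stands open at (405,250) and nothing else has moved. Next I go over the lemon.

```bash
python3 -m inch '{"offset":[[-0.03,0.11,0],[-0.065,0.22,0],[-0.1,0.33,0],[-0.135,0.44,0],[-0.135,0.502,0.06],[-0.135,0.502,0.18],[-0.135,0.502,0.25],[-0.135,0.502,0.28],[-0.135,0.502,0.28],[-0.135,0.502,0.28]],"turn":[[0,0,0],[0,0,0.011],[0,0,0.011],[0,0,0.011],[0,0,0.011],[0,0,0.011],[0,0,0.011],[0,0,0.011],[0,0,0.011],[0,0,0.011]]}' 1; python3 -c "
from h import *
go([[580,188,40],[580,188,6]],74)
p,d=grab('top');W=world('top',d)
p2,d2=grab('side');cv2.imwrite('pics/s3.png',np.hstack([cv2.resize(p[150:250,150:250],(400,400)),cv2.resize(p2[130:230,265:365],(400,400))])[...,::-1])"
```

```text
t: 6.42
tool_pos: [582.3, 180.7, 112.2]
tcp_rot: [0.001, 0.143, 0.99, 0.001]
contact_force: [0.8, -0.2, 0.4]
grip_width: 85.5
grasp_force: 0.0
tcp [582.3 180.7 112.2] F [ 0.8 -0.2  0.4] t 6.425 w 85.5
[580, 188, 40] [0.009, 0.012, 0.144]
[580, 188, 6] [0.009, 0.012, 0.212]
turn [0.001, 0.002, -0.006]
```

View pics/s3.png

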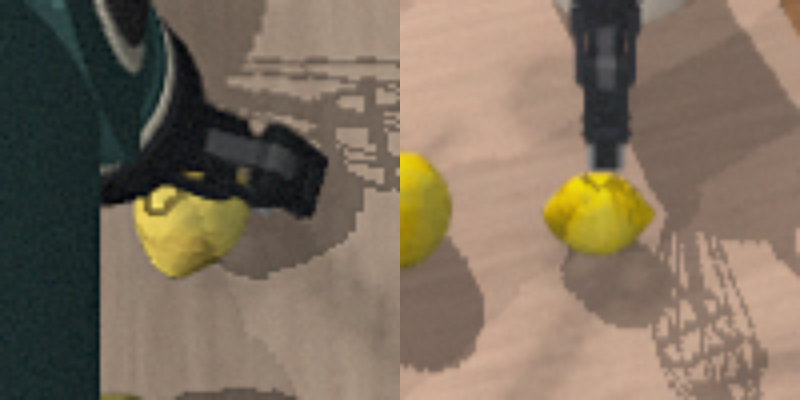

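The gripper stands over the lemon, which is centred at (195,230) left and (600,215) right. The lemon's long axis lies across the closing line, so I go down and grip it gently.

```bash
python3 -m inch '{"offset":[[0.009,0.012,0.04],[0.009,0.012,0.1],[0.009,0.012,0.16],[0.009,0.012,0.2],[0.009,0.012,0.212],[0.009,0.012,0.212]],"turn":[[0,0,0],[0,0,0],[0,0,0],[0,0,0],[0,0,0],[0,0,0]]}' 1 && python3 -m inch '{"offset":[[0,0,0],[0,0,0],[0,0,0],[0,0,0],[0,0,0],[0,0,0]],"turn":[[0,0,0],[0,0,0],[0,0,0],[0,0,0],[0,0,0],[0,0,0]]}' -1 25; python3 -c "
from h import *
go([[560,187,260],boxw(-45,0,260)],74)"
```

```text
t: 7.28
tool_pos: [578.5, 187.6, 4.2]
tcp_rot: [0.0, 0.143, 0.99, -0.0]
contact_force: [-0.7, 0.3, 0.5]
grip_width: 85.4
grasp_force: 0.0
t: 8.02
tool_pos: [579.1, 187.8, 5.7]
tcp_rot: [0.001, 0.143, 0.99, 0.001]
contact_force: [-0.9, -0.0, 5.9]
grip_width: 50.5
grasp_force: 25.3
tcp [579.1 187.8   5.7] F [-0.9 -0.   5.9] t 8.025 w 50.5
[560, 187, 260] [0.036, -0.012, -0.509]
[550.0, -176.0, 260.0] [-0.151, -0.714, -0.509]
turn [0.001, 0.001, -0.005]
```

```bash
python3 -m inch '{"offset":[[0,0,-0.06],[0.02,0,-0.17],[0.04,0,-0.29],[0.04,-0.03,-0.4],[0.02,-0.12,-0.48],[0,-0.23,-0.509],[-0.03,-0.34,-0.509],[-0.06,-0.45,-0.509],[-0.1,-0.56,-0.509],[-0.151,-0.66,-0.509],[-0.151,-0.714,-0.509],[-0.151,-0.714,-0.509]],"turn":[[0,0,0],[0,0,0],[0,0,0],[0,0,0],[0,0,0],[0,0,0],[0,0,0],[0,0,0],[0,0,0],[0,0,0],[0,0,0],[0,0,0]]}' -1 25; python3 -c "
from h import *
go([boxw(-45,0,120),boxw(-45,0,16)],74)
grab('side')"
```

```text
t: 9.52
tool_pos: [548.3, -179.1, 259.0]
tcp_rot: [-0.0, 0.146, 0.989, -0.0]
contact_force: [0.2, 1.4, -0.2]
grip_width: 50.3
grasp_force: 26.6
tcp [ 548.3 -179.1  259. ] F [ 0.2  1.4 -0.2] t 9.525 w 50.3
[550.0, -176.0, 120.0] [-0.001, 0.007, 0.278]
[550.0, -176.0, 16.0] [-0.001, 0.007, 0.486]
turn [-0.0, 0.0, -0.009]
```

```bash
python3 -m inch '{"offset":[[0,0.007,0.08],[0,0.007,0.18],[0,0.007,0.28],[0,0.007,0.38],[0,0.007,0.45],[0,0.007,0.48],[0,0.007,0.49],[0,0.007,0.49],[0,0.007,0.49]],"turn":[[0,0,0],[0,0,0],[0,0,0],[0,0,0],[0,0,0],[0,0,0],[0,0,0],[0,0,0],[0,0,0]]}' -1 25
```

```text
t: 10.7
tool_pos: [551.6, -173.0, 15.2]
tcp_rot: [0.001, 0.143, 0.99, 0.0]
contact_force: [-0.3, -0.5, -1.6]
grip_width: 50.4
grasp_force: 26.6
```

```bash
python3 -m inch '{"offset":[[0,0,0.004],[0,0,0.006],[0,0,0.006]],"turn":[[0,0,0],[0,0,0],[0,0,0]]}' -1 25; python3 -m inch '{"offset":[[0,0,0.006],[0,0,0.006],[0,0,0.006],[0,0,0.006]],"turn":[[0,0,0],[0,0,0],[0,0,0],[0,0,0]]}' 0.6; python3 -m inch '{"offset":[[0,0,-0.03],[0,0,-0.1],[0,0,-0.2],[0,0,-0.32],[0,0,-0.44],[0,0,-0.56],[0,0,-0.6],[0,0,-0.6]],"turn":[[0,0,0],[0,0,0],[0,0,0],[0,0,0],[0,0,0],[0,0,0],[0,0,0],[0,0,0]]}' 0.6; python3 -c "
from h import *
p,d=grab('side');cv2.imwrite('pics/s4.png',cv2.resize(p[170:370,270:470],(600,600))[...,::-1])
go([boxw(-45,0,330),boxw(80,0,330),boxw(80,0,240)],74)
# open lid geometry: front edge/top in box frame
W=world('side',d);q=pix('side',[boxw(40,0,247),boxw(-145,0,46)]);print(q)"
```

```text
t: 11.08
tool_pos: [550.5, -172.8, 10.8]
tcp_rot: [0.0, 0.143, 0.99, 0.0]
contact_force: [-0.1, -0.5, -1.8]
grip_width: 50.1
grasp_force: 26.6
t: 11.58
tool_pos: [550.6, -172.9, 7.8]
tcp_rot: [0.0, 0.143, 0.99, 0.0]
contact_force: [0.1, -0.5, -0.0]
grip_width: 68.6
grasp_force: 0.0
t: 12.58
tool_pos: [551.1, -173.2, 310.5]
tcp_rot: [0.002, 0.143, 0.99, 0.0]
contact_force: [0.0, 0.9, -0.3]
grip_width: 68.3
grasp_force: 0.0
tcp [ 550.3 -172.8  308.5] F [-0.1  0.  -1.5] t 12.625 w 68.6
[550.0, -176.0, 330.0] [-0.001, -0.007, -0.043]
[670.0, -211.0, 330.0] [-0.251, -0.004, -0.043]
[670.0, -211.0, 240.0] [-0.251, -0.005, 0.137]
turn [0.0, 0.001, -0.005]
[[403.1257632  247.13198379]
 [302.54815561 303.57571327]]
```

View pics/s4.png

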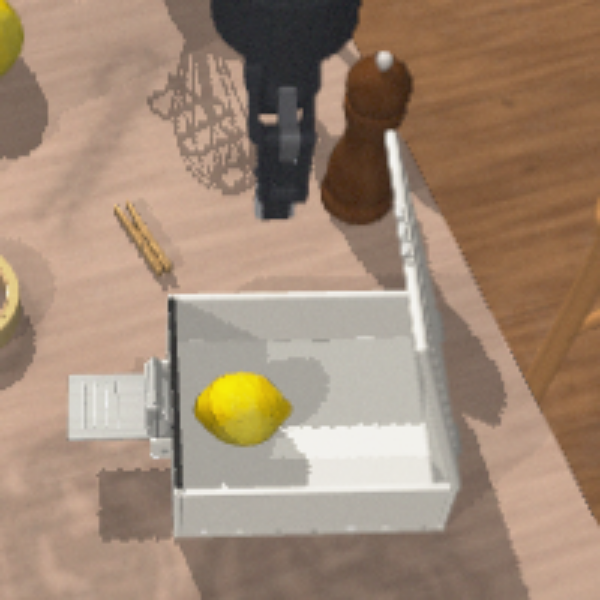

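The lemon lies released in the box at (243,408) in the crop, and the lid stands open. I close the fingers, go over the lid and come down behind it.

```bash
python3 -m inch '{"offset":[[0,-0.005,-0.06],[-0.06,-0.005,-0.06],[-0.15,-0.005,-0.06],[-0.24,-0.005,-0.06],[-0.27,-0.005,-0.06],[-0.27,-0.005,-0.02],[-0.27,-0.005,0.06],[-0.27,-0.005,0.12],[-0.27,-0.005,0.137],[-0.27,-0.005,0.137]],"turn":[[0,0,0],[0,0,0],[0,0,0],[0,0,0],[0,0,0],[0,0,0],[0,0,0],[0,0,0],[0,0,0],[0,0,0]]}' -1; python3 -c "
from h import *
T=[]
for a in [1.3,1.22,1.1,.95,.8,.65,.5,.35,.25,.17,.1,.06]:
    T.append(boxw(96-172*np.cos(a)+7.5*np.sin(a),0,67+172*np.sin(a)+7.5*np.cos(a)))
go(T,74)"
```

```text
t: 13.88
tool_pos: [678.8, -213.6, 238.4]
tcp_rot: [-0.001, 0.143, 0.99, -0.0]
contact_force: [0.3, -0.7, 0.4]
grip_width: 0.1
grasp_force: 0.0
tcp [ 678.8 -213.6  238.4] F [ 0.3 -0.7  0.4] t 13.875 w 0.1
[648.0, -204.0, 235.0] [0.064, 0.0, 0.007]
[635.0, -201.0, 231.0] [0.091, 0.0, 0.015]
[617.0, -195.0, 224.0] [0.129, -0.0, 0.03]
[595.0, -189.0, 211.0] [0.175, -0.001, 0.055]
[575.0, -183.0, 196.0] [0.216, -0.001, 0.086]
[558.0, -178.0, 177.0] [0.251, -0.001, 0.123]
[544.0, -174.0, 156.0] [0.281, -0.002, 0.165]
[532.0, -171.0, 133.0] [0.304, -0.002, 0.211]
[527.0, -170.0, 117.0] [0.316, -0.002, 0.244]
[524.0, -169.0, 103.0] [0.323, -0.002, 0.27]
[521.0, -168.0, 92.0] [0.327, -0.002, 0.294]
[521.0, -168.0, 85.0] [0.329, -0.002, 0.308]
turn [-0.0, -0.001, -0.006]
```

```bash
python3 -m inch '{"offset":[[0.025,0,0.002],[0.05,0,0.005],[0.064,0,0.007],[0.078,0,0.011],[0.091,0,0.015],[0.11,0,0.022],[0.129,0,0.03],[0.152,0,0.043],[0.175,0,0.055]],"turn":[[0,0,0],[0,0,0],[0,0,0],[0,0,0],[0,0,0],[0,0,0],[0,0,0],[0,0,0],[0,0,0]]}' -1; python3 -c "
from h import *
p,d=grab('side');cv2.imwrite('pics/s5.png',cv2.resize(p[150:350,270:470],(600,600))[...,::-1])"
```

```text
t: 15.0
tool_pos: [594.4, -188.4, 211.2]
tcp_rot: [-0.0, 0.143, 0.99, 0.0]
contact_force: [1.5, -0.1, 0.3]
grip_width: -0.2
grasp_force: 0.3
```

View pics/s5.png

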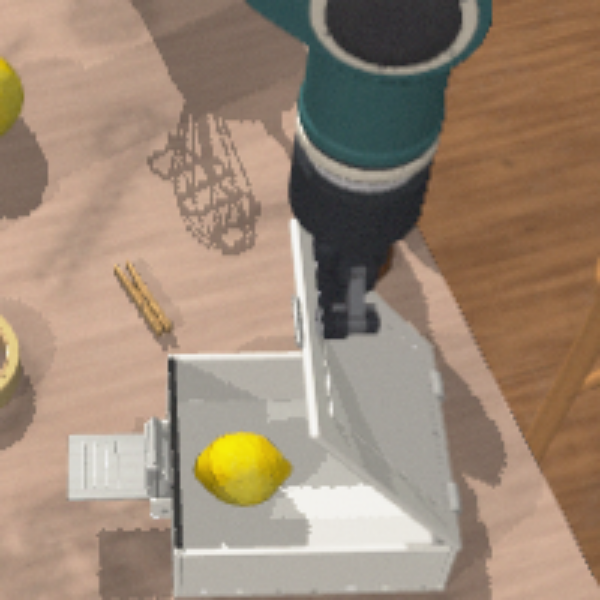

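The fingertips at (350,320) are behind the lid and are pushing it closed with about 1.5 N; the lemon is at (243,470), undisturbed. I follow the arc down.

```bash
python3 -m inch '{"offset":[[0.021,0,0.015],[0.041,0,0.031],[0.059,0,0.049],[0.076,0,0.068],[0.106,0,0.11],[0.129,0,0.156],[0.141,0,0.189],[0.148,0,0.215],[0.152,0,0.234],[0.153,0,0.241],[0.153,0,0.241]],"turn":[[0,0,0],[0,0,0],[0,0,0],[0,0,0],[0,0,0],[0,0,0],[0,0,0],[0,0,0],[0,0,0],[0,0,0],[0,0,0]]}' -1
```

```text
t: 16.42
tool_pos: [522.1, -167.0, 91.3]
tcp_rot: [-0.0, 0.143, 0.99, 0.0]
contact_force: [-0.3, 1.1, 0.9]
grip_width: -0.1
grasp_force: 0.4
```

```bash
python3 -m inch '{"offset":[[0,0,0.006],[0,0,0.012],[0,0,0.017],[0,0,0.02],[0,0,0.022],[0,0,0.022]],"turn":[[0,0,0],[0,0,0],[0,0,0],[0,0,0],[0,0,0],[0,0,0]]}' -1; python3 -m inch '{"offset":[[0,0,0.002],[0,0,0.004],[0,0,0.004]],"turn":[[0,0,0],[0,0,0],[0,0,0]]}' -1
```

```text
t: 17.18
tool_pos: [521.9, -167.0, 80.3]
tcp_rot: [-0.0, 0.143, 0.99, 0.0]
contact_force: [-0.9, 0.3, 2.0]
grip_width: -0.1
grasp_force: 1.0
t: 17.55
tool_pos: [521.8, -167.0, 78.4]
tcp_rot: [-0.0, 0.143, 0.99, 0.0]
contact_force: [-2.3, 1.3, 5.1]
grip_width: 0.2
grasp_force: 2.2
```

```bash
python3 -m inch '{"offset":[[0,0,0.001],[0,0,0.002],[0,0,0.002]],"turn":[[0,0,0],[0,0,0],[0,0,0]]}' -1;  python3 -m inch '{"offset":[[0,0,0.001],[0,0,0.002],[0,0,0.002]],"turn":[[0,0,0],[0,0,0],[0,0,0]]}' -1
```

```text
t: 17.92
tool_pos: [521.7, -166.9, 77.5]
tcp_rot: [-0.0, 0.143, 0.99, 0.0]
contact_force: [-2.4, 1.6, 6.4]
grip_width: -0.0
grasp_force: 3.1
t: 18.3
tool_pos: [521.7, -166.9, 76.6]
tcp_rot: [-0.0, 0.143, 0.99, 0.0]
contact_force: [-3.7, 0.6, 7.4]
grip_width: -0.2
grasp_force: 3.8
```

```bash
python3 -m inch '{"offset":[[0,0,0.001],[0,0,0.002],[0,0,0.002]],"turn":[[0,0,0],[0,0,0],[0,0,0]]}' -1;  python3 -m inch '{"offset":[[0,0,0.001],[0,0,0.001]],"turn":[[0,0,0],[0,0,0]]}' -1
```

```text
t: 18.68
tool_pos: [521.6, -166.9, 75.5]
tcp_rot: [-0.0, 0.143, 0.99, 0.0]
contact_force: [-2.9, 0.5, 6.3]
grip_width: -0.1
grasp_force: 3.2
t: 18.92
tool_pos: [521.7, -166.9, 75.1]
tcp_rot: [-0.0, 0.143, 0.99, 0.0]
contact_force: [-3.1, 1.5, 6.3]
grip_width: 0.2
grasp_force: 3.6
```

```bash
python3 -m inch '{"offset":[[0,0,0.001],[0,0,0.001]],"turn":[[0,0,0],[0,0,0]]}' -1;  python3 -m inch '{"offset":[[0,0,0.001],[0,0,0.001]],"turn":[[0,0,0],[0,0,0]]}' -1
```

```text
t: 19.18
tool_pos: [521.6, -166.9, 74.7]
tcp_rot: [-0.0, 0.143, 0.99, 0.0]
contact_force: [-3.6, 1.6, 8.5]
grip_width: -0.2
grasp_force: 4.2
t: 19.42
tool_pos: [521.8, -167.0, 73.9]
tcp_rot: [-0.0, 0.143, 0.99, 0.0]
contact_force: [0.5, 0.1, -1.3]
grip_width: 0.0
grasp_force: 0.0
```

The force fell to zero, so the lid snapped in. I lift off and verify.

```bash
python3 -m inch '{"offset":[[0,0,-0.01],[0,0,-0.04],[0.02,0,-0.14],[0.1,0.05,-0.24],[0.15,0.15,-0.3],[0.15,0.26,-0.3],[0.15,0.36,-0.3],[0.15,0.36,-0.3],[0.15,0.36,-0.3]],"turn":[[0,0,0],[0,0,0],[0,0,0],[0,0,0],[0,0,0],[0,0,0],[0,0,0],[0,0,0],[0,0,0]]}' -1; python3 -c "
from h import *
p,d=grab('side');cv2.imwrite('pics/s6.png',p[...,::-1])
W=world('side',d)
for x in(-82,0,70):
  u,v=pix('side',boxw(x,0,74.5))[0].round().astype(int); print(W[v,u].round(1))
u,v=pix('side',boxw(-150,0,46))[0].round().astype(int); print(W[v,u].round(1))"
```

```text
t: 20.55
tool_pos: [501.1, 26.2, 224.3]
tcp_rot: [0.0, 0.143, 0.99, -0.0]
contact_force: [-1.2, -0.8, -1.3]
grip_width: 0.1
grasp_force: 0.0
[ 515.9 -161.7   68.1]
[ 594.7 -187.2   70.3]
[ 660.  -207.    73.8]
[ 448.5 -147.    44.3]
```

View pics/s6.png

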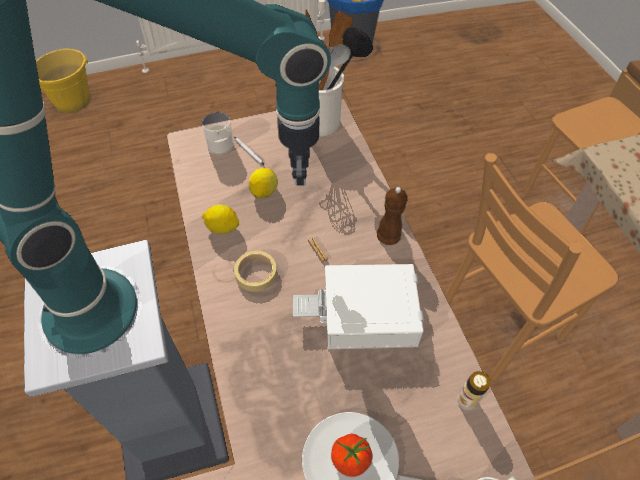

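The lid is shut and latched at (373,297), the latch is back at rest (308,305), and the mill, peg and tape have not moved. I hand the job in.

```bash
python3 -c "
from h import *
print(close_job())"
```

```text
the job is handed in; nothing more can be done
None
```

The smallest lemon is in the box, the lid is snapped shut and looks latched in the last picture, and the job was handed in at about 20.6 s; no verdict came back, and my readings showed at most about 7 N on the latch and 9 N on the lid.

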